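# Drive a seized pin out of a bracket with a drift

## Task

A seized steel pin is stuck inside the horizontal bore of the bracket on the bench. Pick up the long drift, push its rod into the open end of the bore (the end away from the tray) and drive the pin right through so that it drops into the tray, then lay the drift back in the same pair of notches on the wooden rest, pointing the same way as before, and let go. Leave the short drift, the tape measure, the tube offcut and the marker where they are.

Things in the scene. Friction and masses are not known exactly. Their poses are not given: they have to be found in the camera images.
- bracket: grey bracket, bolted down: dark foot plate 104 x 80 mm, upright block, on it a level round boss, outside 48 mm, 80 mm long, through bore 24 mm. Origin on the bench under the boss's middle; x axis along the bore from the open entry end to the tray, z up; bore axis 100 mm above the bench. A steel tray (rim 66 mm above the bench) under the exit end spans 26 to 140 mm along x
- bore_in (a point): centre of the bore's mouth at the entry end, away from the tray (100 mm above the bench); the pin's near face lies 24 to 32 mm inside it
- bore_out (a point): centre of the bore's mouth at the exit end, above the tray's edge, 80 mm from bore_in
- tray (a point): middle of the tray's inner floor, 43 mm above the bench; axes as the bracket's; inner walls 54 mm away along x, 45 mm along y
- pin_center (a point): centre of the seized pin: plain steel cylinder, 22 mm diameter, 40 mm long, x along it; starts wholly inside the bore, 8 to 16 mm in from the exit end. Needs about 8 to 14 N to slide until its middle has reached the exit mouth, then tips and falls into the tray; it is out for certain once the drift's tip is a few mm past the exit mouth
- rest: fixed wooden rest, base 124 x 170 x 6 mm, with two pairs of V notches at y = +50 and -50 mm of its frame (origin on the bench, z up). A drift lies level in a pair along x, rod towards +x, axis 48 mm above the bench. Rear V (handle) at x = -30 mm, front V (rod) at x = 52 mm, each 8 mm thick; they guide a drift lowered up to 8 mm off sideways
- long_drift_handle (a point): centre of the handle, on the axis, of the long steel drift (the tool to use): handle 28 mm diameter, 80 mm long, then a rod 12 mm diameter, 120 mm long along the point's +x; 0.34 kg, balance point about 22 mm ahead of this point. Lies in either pair of notches; the handle is free to grip from 20 mm behind to 38 mm ahead of this point
- long_drift_tip (a point): centre of the flat end of the long drift's rod, 160 mm from the handle's centre along +x
- short_drift_handle (a point): centre of the handle of the short drift in the other pair of notches: same handle, but its rod is only 35 mm long, too short for this bore; leave it
- tape_measure: yellow and black tape measure, 35 x 82 x 65 mm, origin under its middle; bystander
- offcut_1: short piece of dark square tube, 30 x 60 x 30 mm, origin under its middle; bystander
- marker: white marker pen with black cap, lying, 134 mm long, origin under its middle; bystander

How it is judged:
By the outcome, as a careful person would: the job done as asked, in the order asked, and still so for the second after the job is handed in, with the robot touching nothing.
It also fails if it takes over 53 s, if anything falls off the work surface, if the arm or the gripper's body presses on something with over 40 N, if the wrist force passes 120 N, or if a joint passes its speed limit or range.

## Robot

A 6-joint arm with a two-finger parallel gripper is mounted at the origin on a cart in front of the work surface, level with it; the furniture and walls round the work are solid. World frame = base frame: x ahead of the robot, y to its left, z up, the work surface at z = 0. Lengths are in mm, angles in rad, forces in N, time in s.
With the tool pointing down it reaches from about 350 to 875 mm from the base axis. Payload 4.2 kg.
Tool frame: the origin (TCP) lies at the very end of the fingers, on their centre line; the grasp point (between the pads) lies 19 mm behind it; z points along the fingers, y is the line along which they close (so a half turn about z gives the same grasp; the last joint's range is limited). The gripper opens to 85 mm and grips with 20 to 120 N. Pads are 22 mm wide; open, the fingers measure 114 mm over their backs; the gripper's body (76 mm by 85 mm) begins 54 mm behind the grasp point. The pads swing forward as they close: fully open they stand 13 mm farther back than shut.
Start: joints at [1.388, 0.385, 0.008, 0, -1.194, -0.259], TCP at [267.196, 564.983, 231.312] pointing down, gripper open.
Joint ranges: [-3.14, 3.14], [-1.21, 2.06], [-1.07, 1.41], [-3.16, 2.05], [-2.99, -0.16], [-3.1, 3.1]. Speed limits (rad/s): [2.79, 2.79, 3.14, 3.14, 3.14, 3.14].

## Interface

Orientations are given as a unit quaternion [x, y, z, w].
In Python, from bench import read_state, get_image, camera_model, job_done gives the robot as it stands.
- The arm moves only by the shell command python3 -m handwheel 'ROWS'. ROWS is JSON, a list of rows, each a list of 7 numbers: the shift along the tool's x, y, z in m, then the turn, a rotation vector about the tool's x, y, z in rad, then the gripper's target within -1 to 1 (fully open at 1, half-way at 0, shut at -1). In form: [[dx, dy, dz, wx, wy, wz, jaw], ...]. A call has 1 to 10 rows; each row is the pose to reach, as a shift and turn from the pose commanded when the call began, along the tool's axes at that moment; what a row does not reach only later rows make up. A row lasts 1/8 s, in which the tool goes at most 62.5 mm and 10.7 degrees, less where a joint would pass 70% of its speed; a pose out of reach is approached as far as the arm can. A call with a gripper value outside its range is refused whole. The fingers move at their own pace and stop on an object; the grip force is fixed at half the most. Time passes only in rows, so rows that repeat a pose let the fingers close. It gives the time, the measured TCP pose, the force, the opening and the grip force at its end, in the units of the state.
- read_state(): the state, without advancing time (a new reading comes with each control period).
- get_image(name): name is "scene" or "top" or "wrist"; returns (picture, depth): 480x640x3 uint8, blue, green, red; 480x640 float32, mm along the optical axis (not along the pixel's ray), 0 where there is no reading.
- camera_model(name): a dict with "K" (3x3 intrinsics, pixels), "rvec" (rotation vector, rad) and "tvec" (3), from world to camera coordinates, as OpenCV has them; the wrist camera has in their place "hand_eye" (4x4, takes a point from camera to tool coordinates, whose origin is the TCP and whose axes are the flange's). Camera axes: x right, y down, z forward; pixel columns grow to the right and rows downward; lengths in mm; the calibration is good to about 2 mm. The wrist camera is an equidistant fisheye: a pixel r from the principal point sees the ray r / f radians off the axis. A picture is of the moment at which its call begins: read the wrist's pose just before it. camera_model takes no time and is no camera call.
- job_done(): hands the job in; it is judged then, once.
The state is a dict: "clock": time; "joints": joint angles; "joint_vel": joint speeds; "joint_efforts": joint torques, N m; "position": TCP position; "ee_rot": TCP orientation; "contact_force": force on the tool from outside, world axes, zero at the start; "wrist_torque": the same for the moment, N m; "gripper_width": finger opening in mm; "grasp_force": force on a finger pad.
Only numpy, scipy, OpenCV 4.12 (cv2) and the standard library are available. Lean on these libraries where they do the work, as an engineer would, in place of code of your own. Each camera call takes 0.05 s, during which the arm holds its last target. There are 200 camera calls.

## Working session

There is one attempt and no reset: what is moved stays moved. The work goes in short steps, Python scripts to look and compute and a shell command to move; the robot and the scene stay as the last step left them, time stands still between calls to the robot, and variables do not carry over. Pictures are saved under pics/ and viewed, at most 10 in all, crops included, and the job is handed in when it is done.

```bash
ls; mkdir -p pics
cat > h.py <<'E'
import numpy as np,cv2
from bench import *
def cam(n):
    m=camera_model(n);return np.array(m["K"],float),cv2.Rodrigues(np.array(m["rvec"],float))[0],np.array(m["tvec"],float).ravel()
def cloud(n,depth):
    K,R,t=cam(n);v,u=np.mgrid[:480,:640]
    p=np.stack([(u-K[0,2])/K[0,0]*depth,(v-K[1,2])/K[1,1]*depth,depth],-1)
    w=(p-t)@R; w[depth<=0]=np.nan; return w
def ray(n,u,v,z):
    K,R,t=cam(n);d=R.T@np.linalg.solve(K,[u,v,1]);c=-R.T@t
    return c+d*(z-c[2])/d[2]
E
python3 - <<'E'
from h import *
print(read_state())
for n in("scene","top"):
    im,d=get_image(n);cv2.imwrite(f"pics/{n}0.png",im);np.savez(f"{n}0.npz",im=im,d=d)
    K,R,t=cam(n);print(n,K.tolist(),(-R.T@t).tolist(),(d>0).mean())
print(camera_model("wrist"))
E
```

```text
pics
{'clock': 0.0, 'joints': array([ 1.38761156e+00,  3.85560345e-01,  6.62118247e-03, -5.10201528e-04,
       -1.19399744e+00, -2.58604864e-01]), 'joint_vel': array([-0.00187933, -0.00028253,  0.00106964,  0.00125332, -0.00119728,
        0.0002046 ]), 'joint_efforts': array([ 9.22200124e-04, -3.92286944e+01,  1.88391870e+01,  4.18581963e+00,
       -4.58000242e-03,  1.53510037e-06]), 'position': array([266.95057116, 564.47207888, 230.21581787]), 'ee_rot': array([ 9.75680571e-01, -2.19194483e-01, -1.96590181e-04,  1.07831673e-03]), 'contact_force': array([-0.03089609,  0.7713324 , -0.32098196]), 'wrist_torque': array([-0.01975985,  0.04377979,  0.00788983]), 'grasp_force': 0.0, 'gripper_width': 85.40410651931727}
scene [[460.5079813157923, 0.0, 316.9020518784751], [0.0, 460.5079813157923, 240.38664241519058], [0.0, 0.0, 1.0]] [-68.2960058314583, -433.50556933222805, 736.8601937213903] 0.996005859375
top [[473.67633618302233, 0.0, 313.8263332067109], [0.0, 473.67633618302233, 244.32254077652848], [0.0, 0.0, 1.0]] [375.35807329790794, -96.71827014102533, 1006.4929032617032] 0.9960026041666666
{'K': array([[371.64829954,   0.        , 316.59591954],
       [  0.        , 371.64829954, 239.22462813],
       [  0.        ,   0.        ,   1.        ]]), 'hand_eye': array([[ 1.14507951e-03, -9.65251903e-01, -2.61318678e-01,
         6.54638233e+01],
       [ 9.99999343e-01,  1.12108618e-03,  2.40886649e-04,
        -1.12672727e+00],
       [ 6.04444635e-05, -2.61318782e-01,  9.65252553e-01,
        -1.42124441e+02],
       [ 0.00000000e+00,  0.00000000e+00,  0.00000000e+00,
         1.00000000e+00]])}
```

View pics/top0.png

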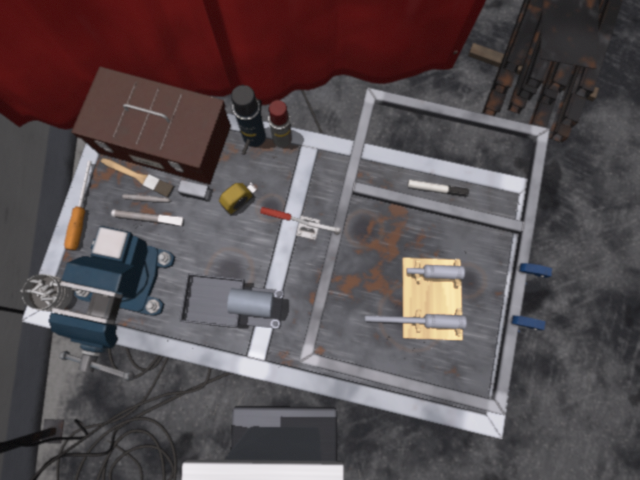

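View pics/scene0.png

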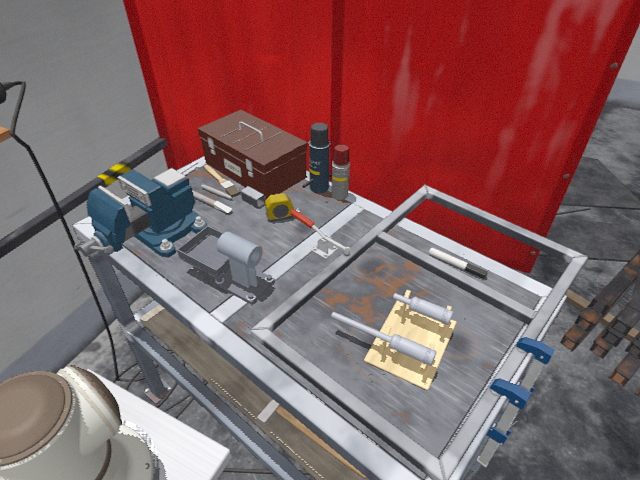

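The top view shows the long drift at about (365,318)–(465,322), with its rod pointing left. The short drift is at (440,272), the bracket boss at (255,303), and the tray at (213,300) to its left. So the bore's entry is on the right, and the drift already points roughly the way it must push.

Run:
```python
from h import *
for n in("top","scene"):
    K,R,t=cam(n);print(n,[cv2.projectPoints(np.array([p],float),cv2.Rodrigues(R)[0],t,K,None)[0].ravel().round() for p in([0,0,0],[267,565,230],[500,0,0],[500,-300,0])])
z=np.load("top0.npz");im,d=z["im"],z["d"];w=cloud("top",d)
def pr(u,v):print((u,v),w[v,u].round(1))
for p in[(365,318),(385,319),(400,320),(440,322),(460,322),(465,322),(440,272),(230,302),(250,303),(268,304),(210,300),(432,330),(320,250),(355,180),(415,360),(355,300),(320,300)]:pr(*p)
def fit(name,m):
    P=w[m];P=P[~np.isnan(P[:,0])];c=np.median(P,0);q=P[:,:2]-P[:,:2].mean(0);_,s,v=np.linalg.svd(q,full_matrices=False)
    a=q@v[0];b=q@v[1]
    print(name,len(P),P.mean(0).round(1),"dir",v[0].round(4),"along",np.percentile(a,[0.5,99.5]).round(1),"across",np.percentile(b,[.5,99.5]).round(1),"zmax",np.percentile(P[:,2],98).round(1))
    return P
roi=lambda u0,v0,u1,v1:np.pad(np.ones((v1-v0,u1-u0),bool),((v0,480-v1),(u0,640-u1)))
fit("long",roi(360,308,470,334)&(w[...,2]>44))
fit("longh",roi(425,308,470,334)&(w[...,2]>52))
fit("rod",roi(360,308,426,334)&(w[...,2]>44)&(w[...,2]<58))
fit("short",roi(404,260,470,285)&(w[...,2]>52))
fit("boss",roi(220,280,290,330)&(w[...,2]>108))
fit("bossall",roi(220,280,290,330)&(w[...,2]>85))
hsv=cv2.cvtColor(im,cv2.COLOR_BGR2HSV)
g=(hsv[...,1]>70)&roi(395,250,470,345)&(abs(w[...,2]-6)<5);fit("restbase",g)
cs,_=cv2.findContours((roi(395,250,470,345)&(hsv[...,1]>70)).astype(np.uint8),0,1)
print(cv2.minAreaRect(max(cs,key=cv2.contourArea)))
print(np.nanpercentile(w[300,:,2],[50]),"frame heights")
```

```text
top [array([260., 547.]), array([-114.,  412.]), array([268., 286.]), array([409., 288.])]
scene [array([ 84., 487.]), array([-52., 172.]), array([264., 273.]), array([392., 324.])]
(365, 318) [ 431.7 -199.5   58. ]
(385, 319) [ 430.3 -239.4   56.2]
(400, 320) [ 428.9 -269.6   53.7]
(440, 322) [ 425.5 -346.7   62.5]
(460, 322) [ 425.8 -385.4   64.9]
(465, 322) [ 426.  -395.7   63.5]
(440, 272) [ 525.3 -351.4   61.1]
(230, 302) [454.1  58.  123.8]
(250, 303) [452.9  21.  122.3]
(268, 304) [451.3 -12.7 124.3]
(210, 300) [464.8 112.8  43.9]
(432, 330) [ 411.7 -343.7    8.3]
(320, 250) [ 580.3 -109.8   -1.8]
(355, 180) [ 732.4 -184.5   23.4]
(415, 360) [ 3.505e+02 -3.082e+02 -1.000e-01]
(355, 300) [ 472.4 -184.7    2.4]
(320, 300) [ 469.3 -110.4   26. ]
long 1054 [ 428.8 -320.3   56.4] dir [0.0224 0.9997] along [-76.  120.8] across [-21.5  24.9] zmax 64.3
longh 556 [ 428.  -358.3   59.7] dir [0.0049 1.    ] along [-38.3  40.1] across [-13.5  24.2] zmax 64.9
rod 435 [ 430.1 -266.4   53.1] dir [0.0215 0.9998] along [-52.9  68.1] across [-21.2  19.5] zmax 57.6
short 639 [ 527.3 -349.    59. ] dir [-0.0375 -0.9993] along [-62.7  49.7] across [-22.9  21.8] zmax 65.0
boss 1045 [454.7  23.1 120.1] dir [-0.0981 -0.9952] along [-40.2  39.6] across [-21.5  23.5] zmax 126.2
bossall 1120 [454.   22.3 118.8] dir [-0.0878 -0.9961] along [-41.1  38.7] across [-22.1  24.4] zmax 126.1
restbase 2953 [ 475.3 -337.7    6.9] dir [-0.9979 -0.065 ] along [-91.   83.7] across [-57.4  71.4] zmax 10.3
((431.5, 287.0), (58.0, 59.0), 90.0)
[3.99509093] frame heights
```

```bash
cat >> h.py <<'E'
from scipy.optimize import least_squares
def cyl(w,c,yaw,r,z,L0,L1):
    """axis through (x at c[1]), heading yaw (tool dir), fixed radius and height"""
    a=np.array(c,float)
    for _ in range(3):
        dv=np.array([np.cos(yaw),np.sin(yaw)]);nv=np.array([-dv[1],dv[0]])
        P=w.reshape(-1,3);P=P[~np.isnan(P[:,0])]
        q=P[:,:2]-a;s=q@dv;n=q@nv
        P=P[(s>L0)&(s<L1)&(abs(np.hypot(n,P[:,2]-z)-r)<6)&(P[:,2]>z-.3*r)]
        def f(p):
            nv=np.array([-np.sin(p[1]),np.cos(p[1])]);n=(P[:,:2]-a)@nv-p[0]
            return np.hypot(n,P[:,2]-z-p[2])-r
        o=least_squares(f,[0,yaw,0],loss="soft_l1");a=a+o.x[0]*nv;yaw=o.x[1]
    return a,yaw,o.x[2],len(P),np.abs(o.fun).mean()
E
python3 - <<'E'
from h import *
for n in("top","scene"):
    z=np.load(n+"0.npz");w=cloud(n,z["d"])
    for nm,c,yaw,r,h,L0,L1 in[("boss",(454.5,22),1.475,24,100,-36,36),("handle",(428,-357),1.549,14,48,-36,36),("rod",(430.5,-240),1.549,6,48,-30,36),("short",(527,-349),1.549,14,48,-20,20)]:
        a,y,dz,k,e=cyl(w,c,yaw,r,h,L0,L1)
        dv=np.array([np.cos(y),np.sin(y)]);q=w[...,:2]-a;s=q@dv;nn=q@[-dv[1],dv[0]]
        m=(abs(nn)<r*.7)&(w[...,2]>h+.5*r)&(abs(w[...,2]-h)<r+6)&(abs(s)<130);ss=s[m]
        print(n,nm,a.round(1),"yaw %.4f dz %.1f n %d err %.1f"%(y,dz,k,e),"s ends",np.percentile(ss,[1,99]).round(1))
E
```

```text
top boss [455.8  21.9] yaw 1.4808 dz 0.5 n 974 err 1.0 s ends [-38.3  41.1]
top handle [ 428.2 -357. ] yaw 1.5554 dz 0.5 n 531 err 1.1 s ends [-39.2 122.3]
top rod [ 430.9 -240. ] yaw 1.5428 dz 0.8 n 199 err 1.1 s ends [-101.    40.3]
top short [ 528.5 -349. ] yaw 1.5413 dz 0.9 n 269 err 1.0 s ends [-49.2  57. ]
scene boss [456.4  21.8] yaw 1.4768 dz -1.2 n 701 err 0.9 s ends [-39.8  39.9]
scene handle [ 428.7 -357. ] yaw 1.5496 dz -1.6 n 634 err 1.0 s ends [-40.8  38.2]
scene rod [ 431.2 -240. ] yaw 1.5603 dz -1.3 n 206 err 0.9 s ends [-126.8   38.9]
scene short [ 528.9 -349. ] yaw 1.5472 dz -1.5 n 289 err 1.1 s ends [-50.7  26.8]
```

```bash
cat >> h.py <<'E'
from scipy.spatial.transform import Rotation as Ro
def to(p,yaw,tilt=None):
    """shift (m) and turn (rad) in tool axes from measured pose to TCP p with tool x heading yaw, z down"""
    s=read_state();R=Ro.from_quat(s["ee_rot"]);T=Ro.from_matrix([[np.cos(yaw),np.sin(yaw),0],[np.sin(yaw),-np.cos(yaw),0],[0,0,-1]])
    print("t %.2f"%s["clock"],"to",p,(R.inv().apply(np.array(p)-s["position"])/1000).round(4),(R.inv()*T).as_rotvec().round(4))
E
python3 -c "
from h import *
to([440,-60,250],-1.593);to([428.9,-337.5,150],-1.593)"
```

```text
t 0.10 to [440, -60, 250] [ 0.4235  0.4906 -0.0187] [ 0.0017 -0.0012  1.151 ]
t 0.10 to [428.9, -337.5, 150] [0.5322 0.7459 0.0818] [ 0.0017 -0.0012  1.151 ]
```

```bash
python3 -m handwheel '[[0.424,0.491,-0.019,0,0,1.151,1],[0.424,0.491,-0.019,0,0,1.151,1],[0.424,0.491,-0.019,0,0,1.151,1],[0.424,0.491,-0.019,0,0,1.151,1],[0.424,0.491,-0.019,0,0,1.151,1],[0.424,0.491,-0.019,0,0,1.151,1],[0.424,0.491,-0.019,0,0,1.151,1],[0.424,0.491,-0.019,0,0,1.151,1],[0.424,0.491,-0.019,0,0,1.151,1],[0.424,0.491,-0.019,0,0,1.151,1]]'; python3 -c "
from h import *
print(read_state()['joints']);to([428.9,-337.5,140],-1.593)"
```

```text
clock: 1.35
position: [434.1, -39.0, 249.7]
ee_rot: [-0.699, 0.715, -0.0, 0.0]
contact_force: [1.4, 1.4, -0.2]
gripper_width: 85.5
grasp_force: 0.0
[ 2.85629561e-01  4.03524708e-02 -3.94229966e-01 -1.32856093e-04
 -1.13571656e+00 -3.07228927e-01]
t 1.35 to [428.9, -337.5, 140] [ 0.2985 -0.0012  0.1097] [-0.0004  0.0003  0.0005]
```

```bash
python3 -m handwheel '[[0.298,-0.001,0.11,0,0,0,1],[0.298,-0.001,0.11,0,0,0,1],[0.298,-0.001,0.11,0,0,0,1],[0.298,-0.001,0.11,0,0,0,1],[0.298,-0.001,0.11,0,0,0,1],[0.298,-0.001,0.11,0,0,0,1],[0.298,-0.001,0.11,0,0,0,1]]'; python3 -c "
from h import *
to([428.9,-337.5,60],-1.593);to([428.9,-337.5,29],-1.593)
im,d=get_image('wrist');cv2.imwrite('pics/w1.png',im)"
```

```text
clock: 2.22
position: [428.1, -335.1, 139.0]
ee_rot: [-0.699, 0.715, 0.001, -0.0]
contact_force: [0.0, 0.7, 0.3]
gripper_width: 85.0
grasp_force: 0.0
t 2.23 to [428.9, -337.5, 60] [ 0.0024 -0.001   0.079 ] [ 0.0013  0.0006 -0.001 ]
t 2.23 to [428.9, -337.5, 29] [ 0.0024 -0.001   0.11  ] [ 0.0013  0.0006 -0.001 ]
```

View pics/w1.png

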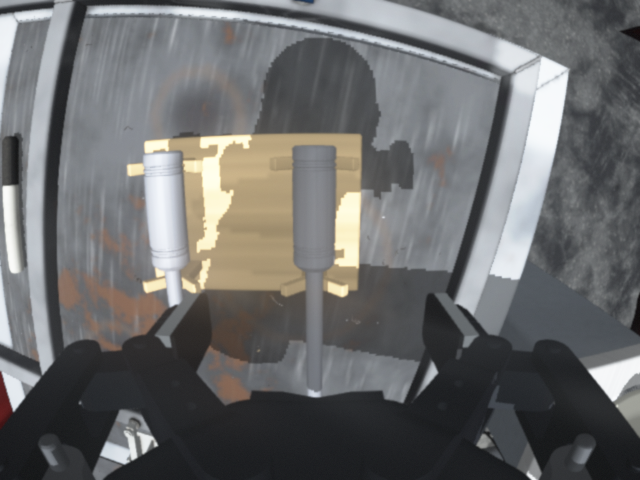

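The wrist view shows the long drift's handle, (295–335, 145–270), centred between the fingers at u≈318. The space on both sides is free, so I'm going down.

```bash
python3 -m handwheel '[[0.002,-0.001,0.05,0,0,0,1],[0.002,-0.001,0.08,0,0,0,1],[0.002,-0.001,0.1,0,0,0,1],[0.002,-0.001,0.109,0,0,0,1],[0.002,-0.001,0.109,0,0,0,1]]'; python3 -c "
from h import *
to([428.9,-337.5,29],-1.593)"; python3 -m handwheel '[[0,0,0,0,0,0,-1],[0,0,0,0,0,0,-1],[0,0,0,0,0,0,-1],[0,0,0,0,0,0,-1],[0,0,0,0,0,0,-1],[0,0,0,0,0,0,-1]]'
```

```text
clock: 2.9
position: [430.0, -336.3, 31.1]
ee_rot: [-0.7, 0.714, -0.0, 0.0]
contact_force: [0.7, -0.6, 0.6]
gripper_width: 85.7
grasp_force: 0.0
t 2.90 to [428.9, -337.5, 29] [0.0013 0.0011 0.0021] [-0.0003 -0.0002  0.0019]
clock: 3.65
position: [429.8, -337.2, 31.2]
ee_rot: [-0.699, 0.715, -0.0, 0.0]
contact_force: [-1.1, 1.0, 5.3]
gripper_width: 26.6
grasp_force: 58.8
```

```bash
python3 -m handwheel '[[0,0,-0.01,0,0,0,-1],[0,0,-0.03,0,0,0,-1],[0,0,-0.06,0,0,0,-1],[0,0,-0.1,0,0,0,-1],[0,0,-0.1,0,0,0,-1],[0,0,-0.1,0,0,0,-1]]'
python3 - <<'E'
from h import *
s=read_state();print(s["position"],s["contact_force"],s["gripper_width"],s["wrist_torque"])
for n in("top","scene"):
    im,d=get_image(n);np.savez(n+"1.npz",im=im,d=d);cv2.imwrite(f"pics/{n}1.png",im)
    w=cloud(n,d);z=s["position"][2]+17
    y=1.549;c=s["position"][:2]+np.array([.0215,1])*80
    m=(abs(w[...,0]-c[0])<20)&(abs(w[...,1]-c[1])<65)&(abs(w[...,2]-z)<25)
    P=w[m];print(n,len(P))
    if len(P)>30:
        A=np.c_[P[:,1]-c[1],np.ones(len(P))];print("x fit",np.linalg.lstsq(A,P[:,0],rcond=None)[0],"z top fit",np.linalg.lstsq(A,P[:,2],rcond=None)[0],"ymax",P[:,1].max(),"tcp z",s["position"][2])
E
```

```text
clock: 4.4
position: [428.3, -336.2, 129.3]
ee_rot: [-0.699, 0.715, 0.002, -0.0]
contact_force: [-0.3, -0.6, -3.2]
gripper_width: 26.4
grasp_force: 59.5
[ 428.30899733 -336.24753016  129.26963666] [-0.31679507 -0.56135836 -3.15060149] 26.418671265643336 [-0.01944958  0.00343893  0.07213891]
top 244
x fit [4.31849498e-02 4.29428546e+02] z top fit [-3.11644920e-02  1.50602119e+02] ymax -265.4550049156889 tcp z 129.26963665518028
scene 436
x fit [2.67644816e-02 4.26495173e+02] z top fit [3.34030591e-03 1.47895301e+02] ymax -197.2693475975954 tcp z 129.26963665518028
```

View pics/scene1.png

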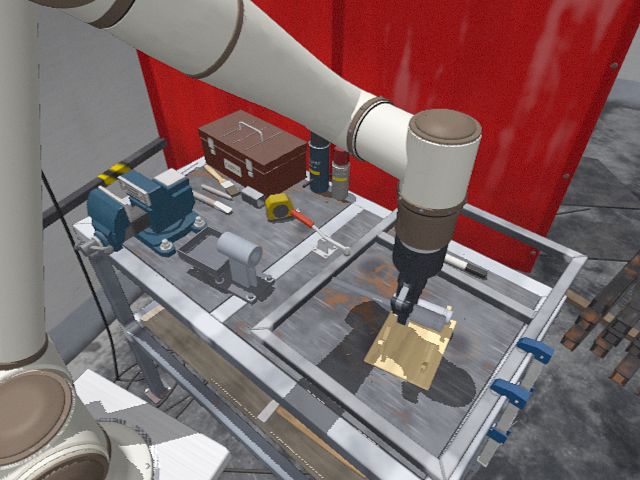

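Run:
```python
from h import *
a=cv2.imread("pics/scene1.png")[220:380,300:480];b=cv2.imread("pics/top1.png")[230:390,330:510]
im,d=get_image("wrist")
cv2.imwrite("pics/c1.png",np.hstack([cv2.resize(a,None,fx=2.2,fy=2.2),cv2.resize(b,None,fx=2.2,fy=2.2)]));cv2.imwrite("pics/w2.png",im)
```

```text
(no output)
```

View pics/c1.png

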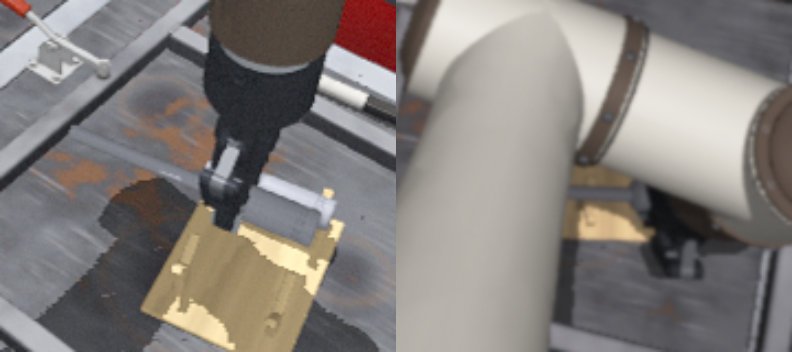

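View pics/w2.png

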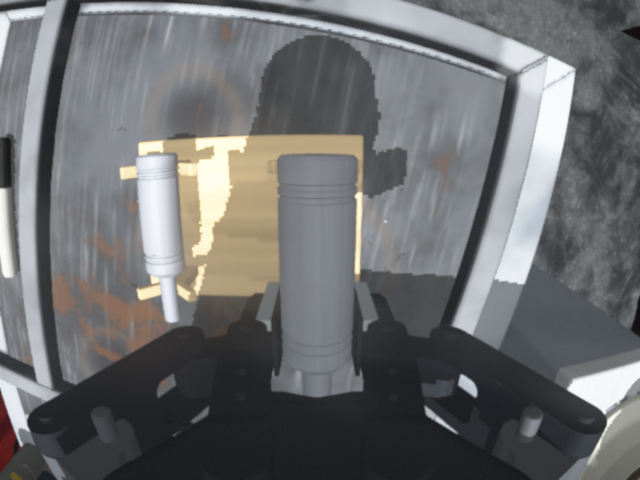

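The long drift is held and looks level. In the scene image its rod runs to the tip at about (334,278). The short drift hasn't moved.

Run:
```python
from h import *
def rayx(n,u,v,x):
    K,R,t=cam(n);d=R.T@np.linalg.solve(K,[u,v,1]);c=-R.T@t;return c+d*(x-c[0])/d[0]
print("tip",rayx("scene",334,278,431.5), "z-plane",ray("scene",334,278,146))
w=cloud("scene",np.load("scene1.npz")["d"])
p0=read_state()["position"]
for L0,L1,r in((30,125,6),):
    c=(429.5,-240);print(cyl(w,c,1.549,6,p0[2]+17,-40,40))
d=np.array([np.cos(1.479),np.sin(1.479)]);bi=np.array([456.2,22.5])-40*d
print("bore_in",bi)
# grasp is 20.3 ahead of handle centre -> tip 139.7 ahead of grasp
for s in(-25,10,84):
    g=bi+d*(s-139.7);print(s,g.round(1))
to([*(bi+d*(-35-139.7)).round(1),83],1.479-np.pi)
```

```text
tip [ 431.5        -201.94553166  149.00779147] z-plane [ 434.05724423 -200.76073714  146.        ]
(array([ 429.86343995, -240.00792296]), np.float64(1.5424572339773694), np.float64(-1.3887691055682152), 284, np.float64(0.8174126299143513))
bore_in [452.53330161 -17.331587  ]
-25 [ 437.4 -181.3]
10 [ 440.6 -146.5]
84 [447.4 -72.8]
t 4.55 to [np.float64(436.5), np.float64(-191.3), 83] [-0.1452 -0.005   0.046 ] [0.0035 0.0016 0.0694]
```

```bash
python3 -m handwheel '[[-0.05,-0.002,0.016,0,0,0.03,-1],[-0.1,-0.004,0.032,0,0,0.06,-1],[-0.145,-0.005,0.046,0,0,0.069,-1],[-0.145,-0.005,0.046,0,0,0.069,-1],[-0.145,-0.005,0.046,0,0,0.069,-1],[-0.145,-0.005,0.046,0,0,0.069,-1]]'
python3 - <<'E'
from h import *
im,d=get_image("scene");w=cloud("scene",d);s=read_state();p=s["position"]
yaw=1.479;dv=np.array([np.cos(yaw),np.sin(yaw)])
a=cyl(w,(456.2,22.5),yaw,24,100,-36,36);b=cyl(w,p[:2]+dv*100,yaw,6,p[2]+17,-25,36)
print(p,"boss",a,"rod",b)
bi=np.array([456.2,22.5])-40*dv
to([*(bi+dv*(-35-139.7)).round(1),83],1.479-np.pi)
c=im[190:350,200:440];cv2.imwrite("pics/c2.png",cv2.resize(c,None,fx=3,fy=3))
E
```

```text
clock: 5.3
position: [437.9, -192.9, 84.6]
ee_rot: [-0.674, 0.739, -0.0, 0.0]
contact_force: [-1.0, 0.1, -2.8]
gripper_width: 26.3
grasp_force: 59.4
[ 437.84143301 -192.98104417   84.66831205] boss (array([456.33171689,  22.48787518]), np.float64(1.4795368948842518), np.float64(-1.3496193622097603), 707, np.float64(0.8781493248363568)) rod (array([446.41082418, -93.34708699]), np.float64(1.4705752272409298), np.float64(-1.9091019739658972), 158, np.float64(0.8338542127063925))
t 5.35 to [np.float64(436.5), np.float64(-191.3), 83] [-0.0016  0.0015  0.0017] [-0.0003 -0.0001 -0.0007]
```

View pics/c2.png

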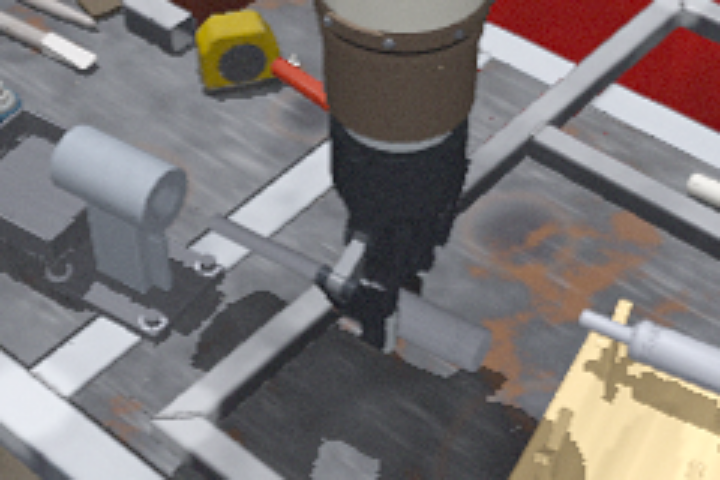

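In the enlarged view the rod points at the bore mouth, at (165,195) in the crop. The fitted axes agree to about 1 mm. I'm inserting it slowly.

```bash
python3 -m handwheel '[[-0.01,0.001,0.001,0,0,0,-1],[-0.025,0.001,0.001,0,0,0,-1],[-0.035,0.001,0.001,0,0,0,-1],[-0.042,0.001,0.001,0,0,0,-1],[-0.05,0.001,0.001,0,0,0,-1],[-0.055,0.001,0.001,0,0,0,-1]]'
python3 - <<'E'
from h import *
im,d=get_image("scene");s=read_state();p=s["position"]
yaw=1.479;dv=np.array([np.cos(yaw),np.sin(yaw)]);bi=np.array([456.2,22.5])-40*dv
q=p[:2]+139.7*dv-bi;print("tip depth",q@dv,"side",q@[-dv[1],dv[0]],s["contact_force"],s["wrist_torque"],s["gripper_width"])
w=cloud("scene",d);print(cyl(w,p[:2]+dv*80,yaw,6,p[2]+17,-35,35))
to([*(bi+dv*(86-139.7)).round(1),82.5],1.479-np.pi)
E
```

```text
clock: 6.1
position: [441.8, -136.8, 83.7]
ee_rot: [-0.674, 0.738, -0.0, 0.0]
contact_force: [-0.4, 0.7, -3.1]
gripper_width: 26.3
grasp_force: 59.4
tip depth 20.014758500714755 side -0.31018317586940164 [-0.4689485   0.06593918 -2.60742605] [0.07959308 0.03592171 0.04538317] 26.37007381317136
(array([448.26173946, -56.7914039 ]), np.float64(1.4790132154752644), np.float64(-1.7405035428876336), 136, np.float64(0.8017489025402124))
t 6.15 to [np.float64(447.6), np.float64(-70.8), 82.5] [-0.066   0.0002  0.0012] [-0.0002  0.0001  0.0014]
```

```bash
python3 -m handwheel '[[-0.004,0,0.001,0,0,0,-1],[-0.008,0,0.001,0,0,0,-1],[-0.012,0,0.001,0,0,0,-1],[-0.016,0,0.001,0,0,0,-1],[-0.02,0,0.001,0,0,0,-1],[-0.024,0,0.001,0,0,0,-1],[-0.028,0,0.001,0,0,0,-1]]'
python3 - <<'E'
from h import *
im,d=get_image("scene");s=read_state();p=s["position"]
yaw=1.479;dv=np.array([np.cos(yaw),np.sin(yaw)]);bi=np.array([456.2,22.5])-40*dv
q=p[:2]+139.7*dv-bi;print("tip depth",q@dv,"side",q@[-dv[1],dv[0]],s["contact_force"],s["wrist_torque"],s["gripper_width"])
to([*(bi+dv*(87-139.7)).round(1),82.5],1.479-np.pi)
E
```

```text
clock: 7.02
position: [443.2, -111.9, 82.7]
ee_rot: [-0.674, 0.739, -0.0, -0.002]
contact_force: [0.0, -14.7, -4.2]
gripper_width: 26.1
grasp_force: 59.5
tip depth 45.20102108522479 side 0.5583085911794529 [ -0.72666762 -10.94973418  -3.81339863] [-2.94335172  0.11890055 -0.0942698 ] 26.147616956799187
t 7.08 to [np.float64(447.7), np.float64(-69.8), 82.5] [-0.0418 -0.0006  0.0001] [ 0.0022 -0.0033  0.0003]
```

```bash
python3 -m handwheel '[[-0.004,0,0,0,0,0,-1],[-0.008,0,0,0,0,0,-1],[-0.012,0,0,0,0,0,-1],[-0.017,0,0,0,0,0,-1],[-0.022,0,0,0,0,0,-1],[-0.027,0,0,0,0,0,-1],[-0.032,0,0,0,0,0,-1],[-0.037,0,0,0,0,0,-1],[-0.042,0,0,0,0,0,-1],[-0.042,0,0,0,0,0,-1]]'
python3 - <<'E'
from h import *
im,d=get_image("scene");s=read_state();p=s["position"]
yaw=1.479;dv=np.array([np.cos(yaw),np.sin(yaw)]);bi=np.array([456.2,22.5])-40*dv
q=p[:2]+139.7*dv-bi;print("tip depth",q@dv,"side",q@[-dv[1],dv[0]],s["contact_force"],s["wrist_torque"],s["gripper_width"])
a=im[190:350,140:340];t,_=get_image("top");b=t[240:400,150:350]
cv2.imwrite("pics/c3.png",np.hstack([cv2.resize(x,None,fx=2,fy=2) for x in(a,b)]))
E
```

```text
clock: 8.32
position: [448.2, -67.2, 82.6]
ee_rot: [-0.674, 0.738, -0.0, 0.0]
contact_force: [-0.7, -0.9, -3.6]
gripper_width: 26.3
grasp_force: 59.5
tip depth 89.46847126912483 side -0.20216624802889607 [-0.0131707  -0.29543325 -3.32289991] [-0.02249914 -0.02601661 -0.06412217] 26.14594847823796
```

View pics/c3.png

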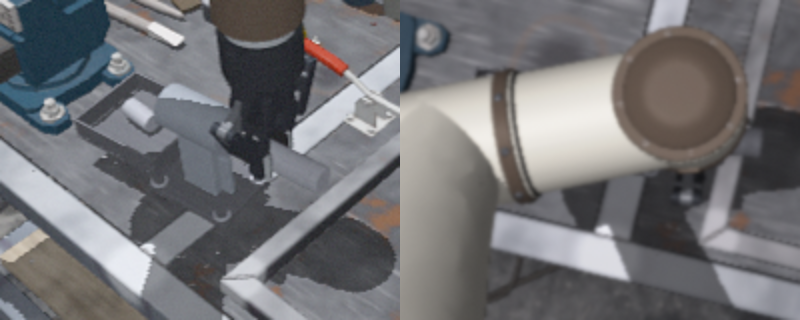

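A bright pin end shows at (140,113) in the scene crop, just beyond the exit, and the push force has dropped to zero. I'm retracting so I can check from near.

```bash
python3 -m handwheel '[[0.01,0,0,0,0,0,-1],[0.025,0,0,0,0,0,-1],[0.05,0,0,0,0,0,-1],[0.075,0,0,0,0,0,-1],[0.1,0,0,0,0,0,-1],[0.125,0,0,0,0,0,-1],[0.125,0,0,0,0,0,-1]]'
python3 - <<'E'
from h import *
im,d=get_image("scene");w=cloud("scene",d);s=read_state();p=s["position"]
yaw=1.479;dv=np.array([np.cos(yaw),np.sin(yaw)]);q=w[...,:2]-[456.2,22.5];a=q@dv;n=q@[-dv[1],dv[0]]
t=(a>42)&(a<135)&(abs(n)<42)&(w[...,2]>48)
print("in tray z>48:",t.sum(),np.nanpercentile(w[t],[5,50,95],axis=0).round(), "a",np.percentile(a[t],[5,95]).round(),"n",np.percentile(n[t],[5,95]).round())
print(p,cyl(w,p[:2]+dv*100,yaw,6,p[2]+17,-25,36)[:3])
# tip: along-axis extent of rod points
r=w[...,:2]-p[:2];ar=r@dv;nr=r@[-dv[1],dv[0]];m=(abs(nr)<8)&(abs(w[...,2]-p[2]-17)<12)&(ar>40)&(ar<160);print("rod max",np.sort(ar[m])[-6:].round(1),(ar>0)[m].sum())
cv2.imwrite("pics/c4.png",cv2.resize(im[190:350,140:380],None,fx=3,fy=3))
to([428.3,-336.2,129.3],1.549-np.pi)
E
```

```text
clock: 9.3
position: [436.0, -194.1, 82.4]
ee_rot: [-0.673, 0.74, 0.0, -0.0]
contact_force: [-0.7, 0.2, -3.1]
gripper_width: 26.2
grasp_force: 59.5
in tray z>48: 169 [[457.  97.  51.]
 [465. 114.  61.]
 [478. 135.  65.]] a [ 75. 113.] n [-12.   7.]
[ 436.06096668 -193.35483635   82.40041282] (array([444.98934931, -93.75392625]), np.float64(1.4716058060829385), np.float64(-1.3527739573208972))
rod max [135.5 136.2 136.4 136.5 136.6 137. ] 249
t 9.35 to [428.3, -336.2, 129.3] [ 0.1429 -0.0056 -0.0469] [ 0.0005  0.0001 -0.072 ]
```

View pics/c4.png

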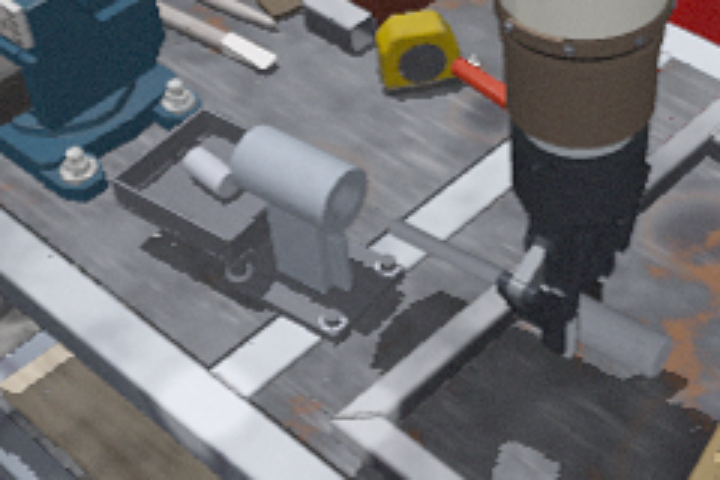

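The pin lies in the tray at (212,170) in the crop, with its top at z≈64 mm, and the bore is empty. I'm returning the drift to its notches.

```bash
python3 -m handwheel '[[0,0,-0.047,0,0,-0.03,-1],[0.05,-0.002,-0.047,0,0,-0.06,-1],[0.1,-0.004,-0.047,0,0,-0.072,-1],[0.143,-0.006,-0.047,0,0,-0.072,-1],[0.143,-0.006,-0.047,0,0,-0.072,-1],[0.143,-0.006,-0.047,0,0,-0.072,-1],[0.143,-0.006,-0.047,0,0,-0.072,-1]]'
python3 - <<'E'
from h import *
to([429.3,-336.7,50],1.549-np.pi);to([429.3,-336.7,32],1.549-np.pi)
im,d=get_image("scene");w=cloud("scene",d);p=read_state()["position"];dv=np.array([np.cos(1.549),np.sin(1.549)])
print(p,cyl(w,p[:2]+dv*96,1.549,6,p[2]+17,-40,40)[:3])
E
```

```text
clock: 10.22
position: [429.6, -334.0, 129.5]
ee_rot: [-0.701, 0.713, 0.0, -0.0]
contact_force: [0.4, 0.2, -3.4]
gripper_width: 26.2
grasp_force: 60.4
t 10.22 to [429.3, -336.7, 50] [0.0027 0.0003 0.0795] [0.0005 0.0004 0.0041]
t 10.22 to [429.3, -336.7, 32] [0.0027 0.0002 0.0975] [0.0005 0.0004 0.0041]
[ 429.80549069 -333.98926365  129.67192923] (array([ 430.93252333, -237.99102437]), np.float64(1.5489910725694351), np.float64(-1.877397784307746))
```

```bash
python3 -m handwheel '[[0.003,0,0.03,0,0,0.002,-1],[0.003,0,0.06,0,0,0.002,-1],[0.003,0,0.08,0,0,0.002,-1],[0.003,0,0.087,0,0,0.002,-1],[0.003,0,0.093,0,0,0.002,-1],[0.003,0,0.097,0,0,0.002,-1],[0.003,0,0.097,0,0,0.002,-1]]'; python3 -c "
from h import *
to([429.8,-337.2,31.2],1.549-np.pi)"
```

```text
clock: 11.15
position: [429.8, -338.0, 32.9]
ee_rot: [-0.7, 0.714, -0.0, 0.0]
contact_force: [0.7, -0.1, -3.0]
gripper_width: 26.0
grasp_force: 60.4
t 11.15 to [429.8, -337.2, 31.2] [-0.0008  0.0001  0.0017] [-0.0005 -0.0002  0.0009]
```

```bash
python3 -m handwheel '[[0,0,0.001,0,0,0,-1],[0,0,0.002,0,0,0,-1],[0,0,0.002,0,0,0,-1]]'; python3 -m handwheel '[[0,0,0,0,0,0,-0.3],[0,0,0,0,0,0,-0.1],[0,0,0,0,0,0,0.3],[0,0,0,0,0,0,1],[0,0,0,0,0,0,1],[0,0,0,0,0,0,1],[0,0,0,0,0,0,1]]'
```

```text
clock: 11.52
position: [429.9, -338.2, 31.4]
ee_rot: [-0.7, 0.714, -0.0, 0.0]
contact_force: [-0.7, 1.1, 1.1]
gripper_width: 26.5
grasp_force: 61.0
clock: 12.4
position: [429.7, -338.0, 30.6]
ee_rot: [-0.7, 0.715, 0.0, -0.0]
contact_force: [-0.0, -0.1, 0.5]
gripper_width: 85.5
grasp_force: 0.0
```

Released. Next I lift straight up, move clear and check.

```bash
python3 -m handwheel '[[0,0,-0.02,0,0,0,1],[0,0,-0.06,0,0,0,1],[0,0,-0.12,0,0,0,1],[0,0,-0.18,0,0,0,1],[-0.06,0,-0.2,0,0,0,1],[-0.12,0,-0.2,0,0,0,1],[-0.18,0,-0.2,0,0,0,1],[-0.18,0,-0.2,0,0,0,1]]'
python3 - <<'E'
from h import *
im,d=get_image("scene");w=cloud("scene",d)
for nm,c,r in(("handle",(428,-357),14),("rod",(430.5,-240),6),("short",(527,-349),14)):
    print(nm,cyl(w,c,1.549,r,48,-30,30)[:4])
dv=np.array([np.cos(1.549),np.sin(1.549)]);q=w[...,:2]-[428.4,-357.5];a=q@dv;n=q@[-dv[1],dv[0]]
m=(abs(n)<10)&(w[...,2]>44)&(w[...,2]<70)&(abs(a)<180);print(np.percentile(a[m],[1,99]))
s=read_state();print(s["joint_vel"].round(3),s["clock"])
cv2.imwrite("pics/s5.png",im)
E
```

```text
clock: 13.4
position: [433.4, -154.9, 231.2]
ee_rot: [-0.702, 0.712, -0.0, 0.001]
contact_force: [-1.3, -0.4, 0.4]
gripper_width: 85.5
grasp_force: 0.0
handle (array([ 428.6126269 , -357.01335514]), np.float64(1.5460953603389394), np.float64(-1.592118011136721), 533)
rod (array([ 431.24598077, -240.01626255]), np.float64(1.5387324463332481), np.float64(-1.2339046012933224), 190)
short (array([ 528.87482059, -349.0411723 ]), np.float64(1.5325121010105927), np.float64(-1.7729673711951022), 420)
[-178.59531167  154.67308541]
[-0.056  0.022  0.018  0.005 -0.     0.007] 13.45
```

View pics/s5.png

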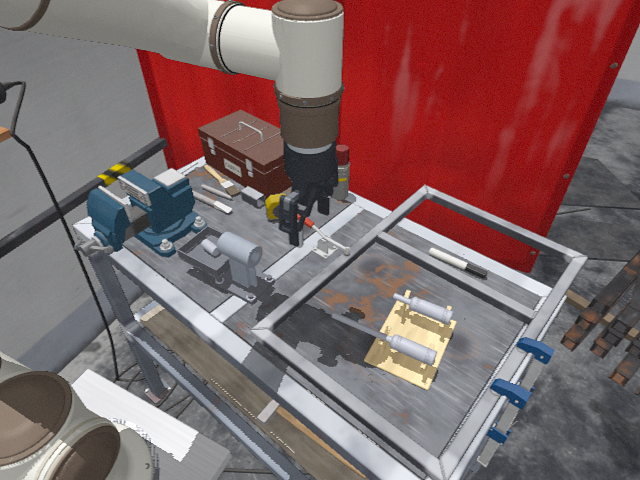

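The long drift is back in its notches, with the handle at (410,348) and its rod pointing left as before. The pin is in the tray at (210,247), and nothing else has moved.

```bash
python3 -m handwheel '[[0,0,0,0,0,0,1],[0,0,0,0,0,0,1]]'; python3 -c "
from bench import job_done;print(job_done())"
```

```text
clock: 13.7
position: [433.3, -159.1, 230.4]
ee_rot: [-0.699, 0.715, 0.0, -0.0]
contact_force: [0.9, 0.5, -0.3]
gripper_width: 85.5
grasp_force: 0.0
the job is handed in; nothing more can be done
None
```

The pin is in the tray, the long drift is back in its original notches pointing the same way, and the job was handed in at 13.7 s of the 53 s allowed; no verdict came back.

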